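# Put the stray gouge back in its case

## Task

The red-handled gouge missing from the case has been left in the sloping tool tray: take it out, moving the strop aside within the tray if it is in the way, and lay it in the empty middle cradle of the open case, handle towards the front and blade towards the hinge. Then swing the lid over and close the case fully, edge to edge. Do not drop the gouge, keep the strop and the other gouges in the tray, the case's two other gouges in their cradles, and leave the mallet, tin and bottle standing where they are.

Things in the scene. Friction and masses are not known exactly. Their poses are not given: they have to be found in the camera images.
- tray_floor (a point): Sloping wooden tool tray, fixed. This point is on its floor, at the middle of the foot of the front lip; x points up the slope (the floor rises 26 deg away from the front), y across, z square off the floor. Inside: x 0 to 190 mm, y -134 to 134 mm; lip, back and side walls stand 40 mm off the floor.
- tray: The same tray with its stand; origin on the bench, x level from front to back, z up. tray_floor is at x 0, 70 mm up. Footprint x -25 to 216 mm, y -150 to 150 mm. Behind the tray (x 150 to 216 mm) a ledge 207 mm above the bench carries a tin and a stone, up to 232 mm.
- gouge: Gouge to put away, the only red one in the tray: octagonal handle 78 mm long, 22 mm across flats, brass ferrule, blade 10 x 4 mm; 140 mm long, 60 g. Origin on the axis at mid-handle; x to the blade (handle -39 to 39, tip 101, centre of mass about 23 mm). At any of four places side by side about 56 mm apart, lying flat on the slope, butt near the lip, blade uphill.
- gouge_tip (a point): Cutting end of that gouge, 101 mm along x from its origin.
- gouge_beech: a palm gouge like the red one, with a pale wood handle; same sizes and axes; lies in the tray
- gouge_walnut: a palm gouge like the red one, with a dark brown handle; same sizes and axes; lies in the tray
- gouge_green: a palm gouge like the red one, with a green handle; same sizes and axes; lies in the tray
- strop: Flat pocket strop, brown leather on both faces of a pale wood block, 60 mm (x, up the slope) by 104 mm (y, across) by 16 mm thick, about 80 g. Origin at the centre of its underside. It lies crosswise on top of two or three gouge handles, its underside 22 mm off the tray floor, and may or may not cover the red gouge; laid again on two handles it stays put.
- case: Open hinged wooden gouge case, fixed. Origin on the bench; x from front to hinge, z up. Lower half x -134 to 36, y -82 to 82 mm, rim 34 mm up, walls 7, floor 6. Two notched rests hold three gouges 54 mm apart, along x: handle notches 30 mm wide (x -111 to -101, notch floor 18, top 32 mm up), blade notches 20 mm wide (x -7 to 3, floor 27, top 36 mm up).
- cradle (a point): Where the origin (middle of the handle, on its axis) of the red gouge belongs in the empty middle cradle, 29 mm above the bench; axes as the case, the gouge's x along this x.
- gouge_left: Red-handled gouge of the set, in the cradle at y = +54 mm; same sizes and axes.
- gouge_right: Red-handled gouge of the set, in the cradle at y = -54 mm; same sizes and axes.
- case_lid (a joint): Angle of the case lid: 0 closed edge to edge, about 1.6 to 1.8 at the start, stop at 2.0 rad. Stiff hinge: stays where it is left, takes up to about 0.4 N m to move.
- lid_hinge (a point): Middle of the hinge line, at the case's back edge, 34 mm above the bench; the line runs along the case's y.
- lid_edge (a point): Middle of the lid's free edge, on its outer face: when closed 170 mm in front of the hinge and 58 mm above the bench. The lid is a shell 170 mm long, 164 mm wide, 24 mm thick in all, outer face flat.
- mallet: Wooden carver's mallet standing on its head, 92 mm wide, 255 mm tall; bystander, origin under its centre.
- stain_tin: Tin, 72 mm wide, 100 mm tall; bystander, origin under its centre.
- glue: Yellow bottle, 52 mm wide, 130 mm tall, in front of the robot between tray and case; bystander, origin under its centre.
Things that resemble listed ones, but are neither listed nor needed, are in the scene too. What is shaped like the gouge_right but pink is not meant. Leave any pink look-alike of the gouge alone.

How it is judged:
By the outcome, as a careful person would: the job done as asked, in the order asked, and still so for the second after the job is handed in, with the robot touching nothing.
It also fails if it takes over 72 s, if anything falls off the work surface, if the arm or the gripper's body presses on something with over 40 N, if the wrist force passes 120 N, or if a joint passes its speed limit or range.

## Robot

A 6-joint arm with a two-finger parallel gripper is mounted at the origin on the work surface. World frame = base frame: x ahead of the robot, y to its left, z up, the work surface at z = 0. Lengths are in mm, angles in rad, forces in N, time in s.
With the tool pointing down it reaches from about 350 to 775 mm from the base axis. Payload 7.3 kg.
Tool frame: the origin (TCP) lies midway between the tips of the shut fingers; the grasp point (between the pads) lies 19 mm behind it; y points along the fingers, z is the direction in which the jaws open and shut, and the axes are right-handed (so a half turn about y gives the same grasp; the last joint's range is limited). The gripper opens to 92 mm and grips with 3 to 60 N. Pads are 19 mm wide; open, the fingers measure 130 mm over their backs; the gripper's body (75 mm by 190 mm) begins 47 mm behind the grasp point.
Start: joints at [-1.25, 0.342, 1.524, -0, 1.275, -0.146], TCP at [236.29, -468.841, 226.741] pointing down, gripper open.
Joint ranges: [-2.53, 2.53], [-0.77, 2.02], [0.04, 2.7], [-1, 4.14], [0.28, 2.66], [-3.11, 3.11]. Speed limits (rad/s): [2.57, 2.57, 3.14, 3.14, 3.14, 3.14].

## Interface

Orientations are given as a unit quaternion [w, x, y, z].
In Python, from station import move_to, movel, set_joints, command_gripper, hold, ik, observe, grab_frame, camera_model, Unreachable, job_done gives the robot as it stands. Calls block until the motion is done:
- move_to(position, orientation): joint-space move of the TCP to a pose.
- movel(position, ori=None, speed=150, stop_force=None): straight line of the TCP; ori=None keeps the orientation; speed is the mean speed in mm/s. With stop_force (N) it stops when the force on the tool has changed by that much, and returns True; else False.
- set_joints(angles): joint-space move.
- command_gripper(opening): finger opening in mm; the grip force is fixed at half the most; returns when the fingers have stopped.
- hold(seconds).
- ik(position, orientation): joint angles nearest the present ones, or None.
- observe(): the state.
- grab_frame(name): name is "scene" or "side" or "wrist"; returns (picture, depth): 480x640x3 uint8, red, green, blue; 480x640 float32, mm along the optical axis (not along the pixel's ray), 0 where there is no reading.
- camera_model(name): a dict with "fx", "fy", "cx", "cy" (pixels), "R" (3x3) and "t" (3): a world point X has camera coordinates R X + t. Camera axes: x right, y down, z forward; pixel columns grow to the right and rows downward; lengths in mm; the calibration is good to about 2 mm. The wrist camera is an equidistant fisheye: a pixel r from the principal point sees the ray r / f radians off the axis. A picture is of the moment at which its call begins: read the wrist's pose just before it. camera_model takes no time and is no camera call; for the wrist camera it gives the pose at the moment of the call.
A pose or a line that the arm cannot do raises Unreachable and nothing moves.
- job_done(): hands the job in, once; it reports no verdict.
The state is a dict: "time_s": time; "q": joint angles; "joint_vel": joint speeds; "effort": joint torques, N m; "position": TCP position; "ee_rot": TCP orientation; "wrist_force": force on the tool from outside, world axes, zero at the start; "wrist_torque": the same for the moment, N m; "grip_width": finger opening in mm.
Only numpy, scipy, OpenCV 4.12 (cv2) and the standard library are available. Lean on these libraries where they do the work, as an engineer would, in place of code of your own. Each camera call takes 0.05 s, during which the arm holds its last target. There are 200 camera calls.

## Working session

There is one attempt and no reset: what is moved stays moved. The work goes in short steps, each a Python script; the robot and the scene stay as the last script left them, time stands still between calls to the robot, and variables do not carry over. Pictures are saved under pics/ and viewed, about 8 in all and at most 12, crops included, and the job is handed in when it is done.

```bash
ls; mkdir -p pics; python3 - <<'E'
from station import *
import cv2, numpy as np
for n in ("scene","side"):
    p,d=grab_frame(n); cv2.imwrite(f"pics/{n}0.png",p[:,:,::-1]); np.save(f"{n}0.npy",d); 
    m=camera_model(n); print(n,{k:np.round(np.array(v),3).tolist() for k,v in m.items()})
print(observe())
E
```

```text
pics
scene {'fx': 442.717, 'fy': 442.717, 'cx': 312.978, 'cy': 235.869, 'R': [[-0.794, 0.608, 0.01], [0.335, 0.451, -0.828], [-0.508, -0.654, -0.561]], 't': [402.394, -77.958, 1578.038]}
side {'fx': 527.269, 'fy': 527.269, 'cx': 313.087, 'cy': 236.676, 'R': [[0.998, -0.061, 0.015], [-0.027, -0.64, -0.768], [0.057, 0.766, -0.64]], 't': [-535.357, 109.968, 1442.306]}
{'time_s': 0.1, 'q': array([-1.24997708e+00,  3.42656028e-01,  1.52487558e+00,  2.22814026e-05,
        1.27541571e+00, -1.46016573e-01]), 'joint_vel': array([ 1.89229560e-03, -2.37754908e-03, -2.38472733e-03,  1.62559894e-03,
        5.96157666e-04,  3.06361169e-06]), 'effort': array([ 1.37298455e-03, -4.32004988e+01, -2.44695514e+01,  7.18829851e-02,
        5.26929356e-02, -3.18034904e-05]), 'position': array([ 236.19102257, -468.48238229,  226.12894277]), 'ee_rot': array([ 0.16352011, -0.16358872,  0.68840926, -0.68745371]), 'wrist_force': array([0.2448856 , 0.56505621, 0.37543695]), 'wrist_torque': array([-0.01017282, -0.02582883,  0.0651464 ]), 'grip_width': 91.68607580902025}
```

View pics/scene0.png

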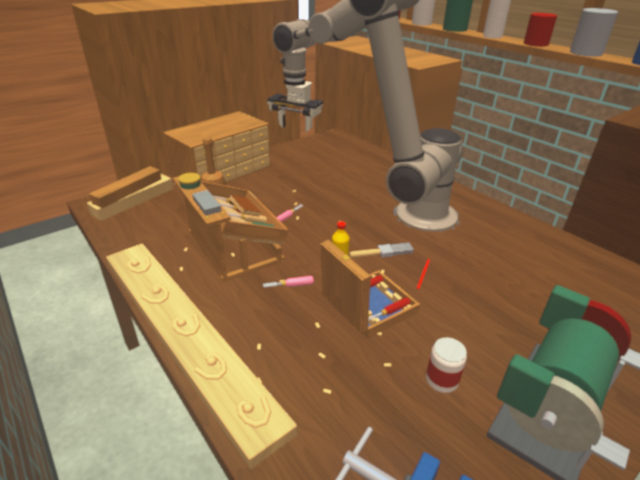

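View pics/side0.png

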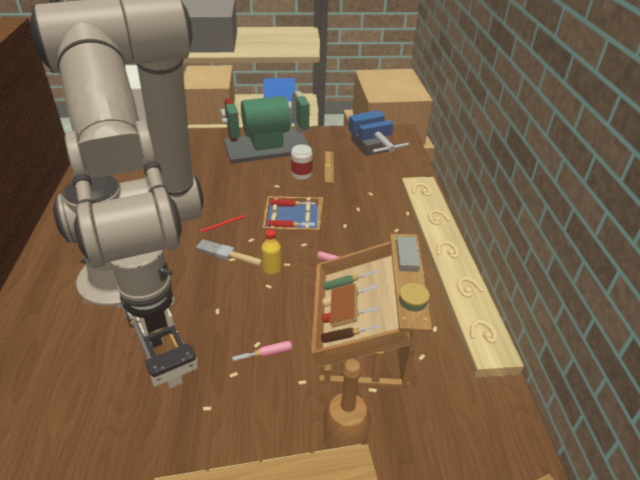

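```bash
cat > h.py <<'E'
from station import *
import cv2, numpy as np
from scipy.spatial.transform import Rotation as Ro
def cloud(n,d):
    m=camera_model(n); R=np.array(m["R"]);t=np.array(m["t"])
    v,u=np.mgrid[:480,:640]
    P=np.stack([(u-m["cx"])/m["fx"]*d,(v-m["cy"])/m["fy"]*d,d],-1)
    W=(P-t)@R; W[d<=0]=np.nan
    return W
def proj(n,X):
    m=camera_model(n); c=np.array(X)@np.array(m["R"]).T+np.array(m["t"])
    return np.stack([c[...,0]/c[...,2]*m["fx"]+m["cx"],c[...,1]/c[...,2]*m["fy"]+m["cy"]],-1)
E
python3 - <<'E'
from h import *
p=cv2.imread("pics/side0.png")
a=cv2.resize(p[230:390,300:440],None,fx=3.4,fy=3.4,interpolation=cv2.INTER_CUBIC)
b=cv2.resize(p[140:280,230:350],None,fx=2.6,fy=2.6,interpolation=cv2.INTER_CUBIC)
c=np.zeros((max(a.shape[0],b.shape[0]),a.shape[1]+b.shape[1],3),np.uint8)
c[:a.shape[0],:a.shape[1]]=a;c[:b.shape[0],a.shape[1]:]=b
cv2.imwrite("pics/crop1.png",c);print(c.shape)
W=cloud("side",np.load("side0.npy"))
for u,v in [(326,332),(344,334),(335,283),(345,305),(326,317),(325,299),(360,270),(375,340),(345,345),(405,250),(413,295),(318,290),(318,345),(320,265),(266,198),(322,198),(266,228),(320,229),(330,160),(330,180),(324,155),(324,215),(316,199),(285,202),(285,223),(295,213),(271,250),(302,155),(348,372),(348,405),(388,247),(405,325)]:
    print((u,v),np.round(W[v,u]))
W=cloud("scene",np.load("scene0.npy"))
print("scene")
for u,v in [(323,243),(368,275),(327,290),(366,322),(345,270),(350,300),(416,302),(375,325),(385,275),(270,235),(208,145),(190,181),(342,243)]:
    print((u,v),np.round(W[v,u]))
E
```

```text
(544, 788, 3)
(326, 332) [ 546. -299.   94.]
(344, 334) [ 583. -321.  112.]
(335, 283) [ 580. -151.  101.]
(345, 305) [ 592. -252.  130.]
(326, 317) [ 549. -256.   96.]
(325, 299) [ 552. -197.   93.]
(360, 270) [ 645. -116.  108.]
(375, 340) [ 640. -375.  154.]
(345, 345) [ 579. -368.  133.]
(405, 250) [ 732. -180.  228.]
(413, 295) [ 719. -325.  232.]
(318, 290) [ 536. -178.  106.]
(318, 345) [ 525. -333.   93.]
(320, 265) [547. -91. 106.]
(266, 198) [403. 352.   1.]
(322, 198) [582. 294.  38.]
(266, 228) [405. 159.  30.]
(320, 229) [565. 141.  35.]
(330, 160) [598. 254. 202.]
(330, 180) [590. 154. 199.]
(324, 155) [614. 613.   3.]
(324, 215) [575. 139.  89.]
(316, 199) [563. 299.  31.]
(285, 202) [464. 282.  34.]
(285, 223) [462. 174.  35.]
(295, 213) [495. 262.   5.]
(271, 250) [422.  -2.  83.]
(302, 155) [526. 461.  96.]
(348, 372) [ 562. -517.  247.]
(348, 405) [ 567. -520.  149.]
(388, 247) [ 711. -105.  172.]
(405, 325) [ 695. -382.  206.]
scene
(323, 243) [590. 146. 203.]
(368, 275) [588. 301. 204.]
(327, 290) [591. 168.  69.]
(366, 322) [581. 304.  59.]
(345, 270) [603. 243. 188.]
(350, 300) [600. 263. 110.]
(416, 302) [412. 313.  37.]
(375, 325) [552. 307.  34.]
(385, 275) [361. 156.  -2.]
(270, 235) [599. -84. 106.]
(208, 145) [ 574. -491.  237.]
(190, 181) [ 731. -288.  234.]
(342, 243) [433.  41.  78.]
```

View pics/crop1.png

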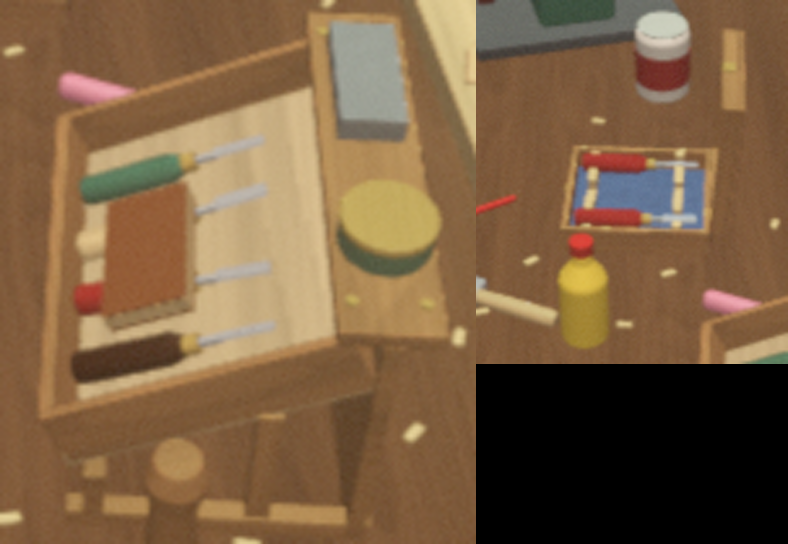

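```bash
cat >> h.py <<'E'
def ori(a,j):
    a=np.array(a,float);a/=np.linalg.norm(a);j=np.array(j,float);j-=a*(j@a);j/=np.linalg.norm(j)
    q=Ro.from_matrix(np.stack([np.cross(a,j),a,j],1)).as_quat()
    return q[[3,0,1,2]]
def best(p,a,j):
    "orientation (of the two half turns) whose last joint is nearest mid range"
    c=[]
    for s in (1,-1):
        o=ori(a,np.array(j)*s); q=ik(p,o)
        if q is not None: c.append((abs(q[5]),s,o,q))
    return min(c,key=lambda t:t[0])[2:] if c else (None,None)
def wcloud(d,m):
    f=m["fx"]; v,u=np.mgrid[:480,:640]; x=u-m["cx"];y=v-m["cy"]; r=np.hypot(x,y)+1e-9; th=r/f
    k=np.tan(np.minimum(th,1.5))/r*d
    P=np.stack([x*k,y*k,d],-1); W=(P-np.array(m["t"]))@np.array(m["R"]); W[(d<=0)|(th>1.3)]=np.nan
    return W
def wproj(X,m):
    c=np.array(X)@np.array(m["R"]).T+np.array(m["t"]); r=np.linalg.norm(c[...,:2],axis=-1)+1e-9
    k=np.arctan2(r,c[...,2])*m["fx"]/r
    return np.stack([c[...,0]*k+m["cx"],c[...,1]*k+m["cy"]],-1)
def wshot(name):
    m=camera_model("wrist"); p,d=grab_frame("wrist"); cv2.imwrite(f"pics/{name}.png",p[:,:,::-1])
    W=wcloud(d,m); np.savez(name,p=p,W=W,d=d,R=m["R"],t=m["t"],fx=m["fx"],cx=m["cx"],cy=m["cy"]); return p,W,m
S26,C26=np.sin(np.radians(26)),np.cos(np.radians(26))
E
python3 - <<'E'
from h import *
yaw=np.radians(-5); ex=np.array([np.cos(yaw),np.sin(yaw),0]); ey=np.array([-ex[1],ex[0],0])
n=-S26*ex+np.array([0,0,C26])
P=np.array([480,225,340.]); o1,q1=best(P,[0,0,-1],[0,1,0]); print(q1)
T=np.array([633,-211,112])+190*n; o,q=best(T,-n,ey); print(q); o2,q2=best(T,-n,ex); print(q2)
move_to(P,o1); p,W,m=wshot("w_case"); print(observe()["time_s"])
move_to(T,o); p,W2,m=wshot("w_tray"); print(observe()["time_s"]); print({k:np.round(v,2).tolist() for k,v in m.items()})
a=cv2.imread("pics/w_case.png");b=cv2.imread("pics/w_tray.png")
cv2.imwrite("pics/both.png",cv2.resize(np.hstack([a[:,80:560],b[:,80:560]]),(800,400)))
E
```

```text
[ 2.93714060e-01  2.91317952e-01  1.28788864e+00 -4.44089210e-16
  1.56238606e+00 -1.27708227e+00]
[-0.6053407   0.19049291  1.66510852  0.27977299  0.90455133  0.92160585]
[-0.6053407   0.19049291  1.66510852  0.27977299  0.90455133 -0.64919048]
2.7833
4.7333
{'fx': 371.65, 'fy': 371.65, 'cx': 318.62, 'cy': 245.04, 'R': [[-0.09, -1.0, 0.0], [-0.99, 0.08, -0.14], [0.14, -0.01, -0.99]], 't': [-156.88, 629.66, 378.25]}
```

View pics/both.png

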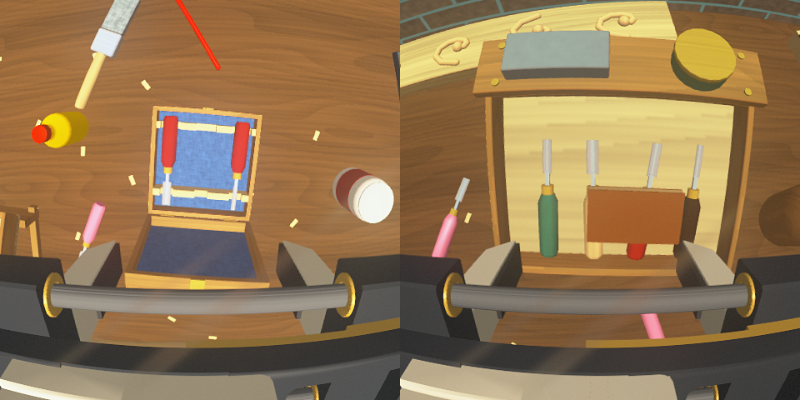

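```bash
cat >> h.py <<'E'
def mrect(pts):
    (c,s,a)=cv2.minAreaRect(np.float32(pts)); return np.round(c,1),np.round(s,1),round(a,1)
def axis(pts):
    c=pts.mean(0); w=np.linalg.svd(pts-c,full_matrices=False)[2][0]; w*=np.sign(w[0]); s=(pts-c)@w
    return c,w,np.percentile(s,[1,99])
E
python3 - <<'E'
from h import *
z=np.load("w_tray.npz"); W=z["W"]; hsv=cv2.cvtColor(z["p"],cv2.COLOR_RGB2HSV).astype(int); H,S,V=hsv[...,0],hsv[...,1],hsv[...,2]
# floor: 
uv=np.zeros((480,640),bool); uv[120:165,205:480]=1; uv[165:300,205:250]=1
P=W[uv]; P=P[np.isfinite(P).all(1)]
for i in range(6):
    A=np.c_[P[:,:2],np.ones(len(P))]; k=np.linalg.lstsq(A,P[:,2],rcond=None)[0]; r=abs(A@k-P[:,2]); P=P[r<max(2,np.percentile(r,85))]
n=np.array([-k[0],-k[1],1]); n/=np.linalg.norm(n); print("tilt",np.degrees(np.arccos(n[2])),"yaw",np.degrees(np.arctan2(-n[1],-n[0])),len(P),"z at 600,-211",k@[600,-211,1])
ex=np.array([-n[0],-n[1],0]);ex/=np.linalg.norm(ex); ey=np.array([-ex[1],ex[0],0]); ux=np.cross(ey,n)
O=np.array([560,-211,k@[560,-211,1]])
L=np.stack([(W-O)@ux,(W-O)@ey,(W-O)@n],-1)
h=L[...,2]
print("frame O",O,"ux",ux,"ey",ey,"n",n); np.savez("tray",O=O,B=np.stack([ux,ey,n],1))
# strop
m=(abs(h-38)<4)&(L[...,0]>-10)&(L[...,0]<130)&(abs(L[...,1])<125); m=cv2.morphologyEx(m.astype(np.uint8),cv2.MORPH_OPEN,np.ones((3,3)))
nl,lab,st,_=cv2.connectedComponentsWithStats(m); i=1+st[1:,4].argmax(); s=L[lab==i]; print("strop",st[i],mrect(s[:,:2]),np.median(s[:,2]))
# walls: inside wall tops at h 40 
w=(abs(h-40)<3)&(abs(L[...,1])<180)&(L[...,0]<230)&(L[...,0]>-80)
for lo,hi in [(60,100)]:
    a=L[w&(L[...,0]>lo)&(L[...,0]<hi)]; y=a[:,1]; print("side walls y",np.percentile(y[y<-110],[2,98]) if (y<-110).any() else 0,np.percentile(y[y>110],[2,98]) if (y>110).any() else 0)
a=L[w&(abs(L[...,1]+60)<60)&(L[...,0]<-5)]; print("lip",np.percentile(a[:,0],[2,50,98]) if len(a) else 0)
# handles
masks={"green":(H>35)&(H<90)&(S>70),"red":((H<6)|(H>174))&(S>170)&(V>90)}
for nme,mm in masks.items():
    g=L[mm&(h>3)&(h<26)&(L[...,0]>-20)&(L[...,0]<170)&(abs(L[...,1])<130)]; print(nme,len(g)); 
    if len(g): c,d,e=axis(g); print(np.round(c,1),np.round(d,3),e)
g=(S<60)&(V>90)&(h>5)&(h<22)&(L[...,0]>40)&(L[...,0]<170)&(abs(L[...,1])<130)
nl,lab,st,_=cv2.connectedComponentsWithStats(g.astype(np.uint8))
for i in range(1,nl):
    if st[i,4]>40: c,d,e=axis(L[lab==i]); print("blade",st[i],np.round(c,1),np.round(d,3),np.round(e,1))
# case
z=np.load("w_case.npz"); W=z["W"]; hsv=cv2.cvtColor(z["p"],cv2.COLOR_RGB2HSV).astype(int); H,S,V=hsv[...,0],hsv[...,1],hsv[...,2]
g=((H<6)|(H>174))&(S>150)&(V>80)&(W[...,0]>390)&(W[...,0]<600)&(abs(W[...,1]-225)<80)&(W[...,2]<60)
nl,lab,st,_=cv2.connectedComponentsWithStats(g.astype(np.uint8))
for i in range(1,nl):
    if st[i,4]>100: c,d,e=axis(W[lab==i]); print("case red",st[i],np.round(c,1),np.round(d,3),np.round(e,1),np.percentile(W[lab==i][:,2],95))
r=(abs(W[...,2]-34)<5)&(W[...,0]>380)&(W[...,0]<600)&(abs(W[...,1]-225)<95)&(S>60)&(H>6)&(H<30)
print("rim",mrect(W[r][:,:2]))
# lid inner plane via scene outer face
d=np.load("scene0.npy");Ws=cloud("scene",d); q=Ws[262:310,335:362].reshape(-1,3); c=q.mean(0); nn=np.linalg.svd(q-c,full_matrices=False)[2][2]; print("lid",c,nn*np.sign(nn[0]))
E
```

```text
tilt 25.358399785986855 yaw -6.3733574784511 13054 z at 600,-211 96.87828553534106
frame O [ 560.         -211.           78.03763346] ux [ 0.89806163 -0.10031092  0.42827914] ey [0.11100682 0.99381964 0.        ] n [-0.42563223  0.04754191  0.90364649]
strop [ 303  226  119   68 7135] (array([ 48.1, -32.9]), array([104.6,  61.3]), 88.6) 36.97707607164338
side walls y [-156.44040576 -148.50712252] [118.86854809 126.53457828]
lip [-23.76778052 -18.75194988 -14.38939311]
green 1529
[29.  64.9 18.8] [ 1.    -0.01  -0.002] [-39.30126835  35.29393222]
red 337
[ -0.5 -39.   19. ] [ 0.715 -0.694  0.085] [-11.50478868  11.66368306]
blade [251 168  11  55 491] [104.7  65.7  12.4] [ 1.    -0.006  0.016] [-28.   22.1]
blade [304 168  14  55 626] [106.2  15.1  12.4] [0.999 0.033 0.004] [-28.6  21. ]
blade [376 171  18  55 521] [104.2 -52.8  12.3] [ 0.991 -0.132  0.004] [-27.9  21.8]
blade [430 174  14  53 361] [ 103.4 -104.    12.3] [ 0.998 -0.062  0.012] [-26.9  23.6]
case red [274 139  20  62 973] [444.6 178.9  38.5] [ 0.997 -0.083 -0.006] [-36.4  38.7] 41.31366412883032
case red [357 147  23  61 982] [453.1 284.7  38.3] [ 0.996 -0.093 -0.003] [-35.9  38.8] 41.298554579535555
rim (array([490.1, 228.8]), array([165.4, 190.3]), 85.3)Traceback (most recent call last):
  File "<stdin>", line 40, in <module>
    u, s, vh = gufunc(a, signature=signature)
               ~~~~~~^^^^^^^^^^^^^^^^^^^^^^^^
    raise LinAlgError("SVD did not converge")
numpy.linalg.LinAlgError: SVD did not converge
```

```bash
python3 - <<'E'
from h import *
t=np.load("tray.npz"); O,B=t["O"],t["B"]; ux,ey,n=B.T
w=lambda x,y,h: O+B@np.array([x,y,h],float)
G=lambda y,h: w(51,y,h)
o,q=best(G(-15,90),-n,ux); print(q)
for y,h in [(-15,22.5),(-15,90),(73,22.5),(73,90)]: assert ik(G(y,h),o) is not None
command_gripper(76)
move_to(G(-15,90),o); movel(G(-15,40),speed=120); r=movel(G(-15,22.5),speed=40,stop_force=6); print(r,(observe()["position"]-O)@B)
command_gripper(40); print(observe()["grip_width"])
movel(G(-15,60),speed=80); print("lift",observe()["grip_width"],observe()["wrist_force"])
movel(G(73,60),speed=100); r=movel(G(73,23),speed=40,stop_force=5); print(r,(observe()["position"]-O)@B)
command_gripper(76); movel(G(73,110),speed=120)
# hover over red
T=w(20,-43,130); yr=ey+0.1*ux
o=[ori(-n,yr*s) for s in (1,-1)]; qs=[ik(T,a) for a in o]; print(qs)
k=[i for i in (0,1) if qs[i] is not None and qs[i][5]<0][0]
command_gripper(36); move_to(T,o[k]); p,W,m=wshot("w2"); c=-np.array(m["R"]).T@np.array(m["t"]); print("cam local",(c-O)@B,observe()["time_s"])
E
```

```text
[-0.61689882  0.34048149  1.7582746   0.33713517  0.67789366 -0.73043177]
False [ 50.91276441 -14.9673153   22.34266291]
59.81868318146537
lift 59.69333296728764 [-0.47889989  0.28047484 -0.50769824]
True [50.55725279 73.12761372 22.67790081]
[array([-0.72103306,  0.25913624,  1.8048924 ,  0.37142913,  0.7420346 ,
       -2.3138309 ]), array([-0.72103306,  0.25913624,  1.8048924 ,  0.37142913,  0.7420346 ,
        0.82776175])]
cam local [-63.93676281 -35.6048098  288.64174754] 14.7333
```

View pics/w2.png

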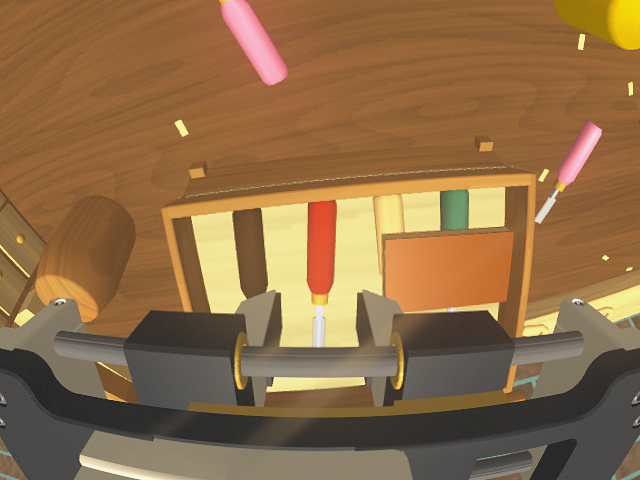

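```bash
python3 - <<'E'
from h import *
t=np.load("tray.npz"); O,B=t["O"],t["B"]; ux,ey,n=B.T
z=np.load("w2.npz"); L=(z["W"]-O)@B; hsv=cv2.cvtColor(z["p"],cv2.COLOR_RGB2HSV).astype(int); H,S,V=hsv[...,0],hsv[...,1],hsv[...,2]
g=((H<8)|(H>174))&(S>170)&(V>90); g[:180]=0; g[:,:290]=0; g[:,350:]=0
P=L[g]; P=P[np.isfinite(P).all(1)]; c,d,e=axis(P); print(len(P),c,d,e,"top",np.percentile(P[:,2],95))
m=L[262:285,400:500].reshape(-1,3); print("strop top",np.nanmedian(m[:,2]))
d[2]=0; d/=np.linalg.norm(d); org=c+d*e.mean(); org[2]=0; print("origin",org,np.degrees(np.arctan2(d[1],d[0])))
np.savez("red",org=org,d=d)
W=cloud("scene",np.load("scene0.npy"))[262:310,335:362].reshape(-1,3); W=W[np.isfinite(W).all(1)]
c=np.median(W,0); W=W[np.linalg.norm(W-c,axis=1)<60]; c=W.mean(0); nn=np.linalg.svd(W-c,full_matrices=False)[2][2]; print("lid",c,nn*np.sign(nn[0]))
E
```

```text
2396 [ 23.61750225 -42.81215254  18.70102243] [ 0.99160332 -0.12924384  0.00434559] [-34.14699814  39.01132249] top 21.197274357710377
strop top 36.774474400895
origin [ 26.02926511 -43.12649749   0.        ] -7.425969522453437
lid [601.6263956  254.02601152 153.53981544] [ 0.99668943 -0.08046601 -0.01163633]
```

```bash
python3 - <<'E'
from h import *
t=np.load("tray.npz"); O,B=t["O"],t["B"]; ux,ey,n=B.T
r=np.load("red.npz"); org,d=r["org"],r["d"]; gx=B@d; gj=np.cross(n,gx)
w=lambda s,h: O+B@(org+d*s)+n*h
o=min((ori(-n,s*gj) for s in (1,-1)),key=lambda a: ik(w(16,60),a)[5])
yaw=np.radians(-4.85); ex=np.array([np.cos(yaw),np.sin(yaw),0]); c0=np.array([450.1,231.6,29])
C=lambda z: c0+16*ex+np.array([0,0,z-29+0])
# same half turn as in the tray: tool x relative to gouge x
Rt=Ro.from_quat(o[[1,2,3,0]]).as_matrix(); sg=np.sign(Rt[:,2]@gj); jc=sg*np.cross([0,0,1],ex); oc=ori([0,0,-1],jc); print(ik(C(22),oc),ik(C(230),oc))
movel(w(16,60),o,speed=150); print(movel(w(16,2.5),speed=50,stop_force=6),(observe()["position"]-w(16,0))@B)
command_gripper(12); print("grip",observe()["grip_width"])
movel(w(16,100),speed=100); print("lift",observe()["grip_width"])
move_to(C(240),oc); print(observe()["grip_width"],observe()["position"]-C(240)); 
p,dd=grab_frame("side"); cv2.imwrite("pics/side1.png",p[:,:,::-1]); p2,dd=grab_frame("scene"); wshot("w3")
a=cv2.resize(p[90:330,230:440,::-1],(525,600)); cv2.imwrite("pics/c2.png",a); print(observe()["time_s"])
E
```

```text
[ 3.11365098e-01  5.89710438e-01  1.77598633e+00 -4.44089210e-16
  7.75895887e-01 -1.17478276e+00] [ 3.11365098e-01  3.29911576e-01  1.53263839e+00 -4.44089210e-16
  1.27904269e+00 -1.17478276e+00]
False [ 0.2333202  -0.09089818  2.79407186]
grip 21.50167554915699
lift 21.652543503270422
21.451518444582945 [ 0.32442033 -0.72730363 -0.25201658]
20.1417
```

View pics/w3.png

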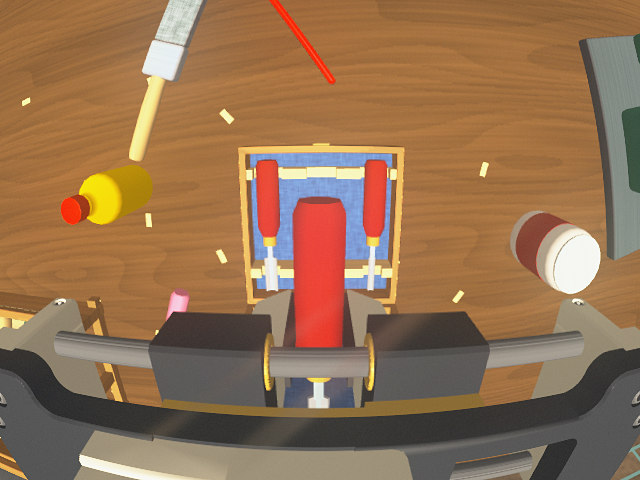

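```bash
python3 - <<'E'
from h import *
z=np.load("w3.npz"); W=z["W"]; hsv=cv2.cvtColor(z["p"],cv2.COLOR_RGB2HSV).astype(int); H,S,V=hsv[...,0],hsv[...,1],hsv[...,2]
g=((H<8)|(H>174))&(S>150)&(V>80); T=observe()["position"]; print(T)
for lo,hi in [(250,284),(292,350),(360,390)]:
    k=g.copy(); k[:150]=0;k[350:]=0;k[:,:lo]=0;k[:,hi:]=0; P=W[k]; P=P[np.isfinite(P).all(1)]; c,d,e=axis(P)
    print(np.round(c,1),np.round(d,3),np.round(e,1),"mid",np.round(c+d*e.mean(),1),"top",np.percentile(P[:,2],95))
hb=W[(abs(W[...,2]-34)<4)&(H>8)&(H<30)&(S>50)&(W[...,0]>380)&(W[...,0]<470)&(abs(W[...,1]-230)<92)]
print("front rim",mrect(hb[:,:2]), cv2.boxPoints(cv2.minAreaRect(np.float32(hb[:,:2]))))
E
```

```text
[466.39917991 229.47880101 239.82844064]
[443.9 179.5  38.3] [ 0.996 -0.087  0.   ] [-36.1  39.4] mid [445.5 179.3  38.3] top 41.157921711969884
[440.9 230.6 255.4] [ 0.996 -0.091  0.016] [-29.7  34.6] mid [443.3 230.4 255.4] top 257.9926904098589
[452.9 284.8  38.3] [ 0.996 -0.093 -0.005] [-36.2  39.2] mid [454.4 284.7  38.3] top 41.22534020858989
front rim (array([435.8, 233.6]), array([164.9,  78.7]), 86.2) [[391.0686  153.96399]
 [469.54742 148.69427]
 [480.59442 313.2105 ]
 [402.1156  318.48022]]
```

```bash
python3 - <<'E'
from h import *
yaw=np.radians(-4.95); ex=np.array([np.cos(yaw),np.sin(yaw),0]); ey=np.array([-ex[1],ex[0],0])
P=np.array([450.4,231.6,0])+16*ex+1.5*ey
o=observe()["ee_rot"]
at=lambda z: P+[0,0,z]
movel(at(200),o,speed=100); movel(at(55),speed=120); movel(at(27),speed=50)
print(movel(at(20.5),speed=15,stop_force=4),observe()["position"]-P,observe()["wrist_force"])
command_gripper(36); print(observe()["grip_width"]); movel(at(120),speed=100); movel(at(260),speed=200); wshot("w4"); 
p,d=grab_frame("side"); print(observe()["time_s"])
a=cv2.imread("pics/w4.png"); b=cv2.resize(p[140:280,230:350,::-1],None,fx=3,fy=3,interpolation=cv2.INTER_CUBIC)
c=cv2.resize(a[130:330,220:420],(420,420)); cv2.imwrite("pics/c4.png",np.hstack([c,b]))
z=np.load("w4.npz"); W=z["W"]; hsv=cv2.cvtColor(z["p"],cv2.COLOR_RGB2HSV).astype(int); H,S,V=hsv[...,0],hsv[...,1],hsv[...,2]
g=((H<8)|(H>174))&(S>150)&(V>80)&(W[...,2]<60)&(W[...,0]>390)&(W[...,0]<560)&(abs(W[...,1]-230)<80)
nl,lab,st,_=cv2.connectedComponentsWithStats(g.astype(np.uint8))
for i in range(1,nl):
    if st[i,4]>150: c,d,e=axis(W[lab==i]); print(st[i],np.round(c+d*e.mean(),1),np.round(d,3),np.round(e,1),np.percentile(W[lab==i][:,2],95))
E
```

```text
True [ 0.3245334   0.1107848  22.57554632] [0.03184666 0.05207418 4.46889851]
36.119565159172836
25.7167
[ 310  159   21   74 1401] [449.5 232.3  38.5] [ 0.996 -0.093 -0.001] [-36.2  39.6] 41.23835319305175
[ 257  160   23   73 1415] [445.6 179.4  38.4] [ 0.996 -0.086  0.001] [-35.9  39.4] 41.24513173637065
[ 360  160   22   73 1413] [454.5 284.8  38.4] [ 0.997 -0.082 -0.005] [-36.1  39.5] 41.21140203212923
```

View pics/c4.png

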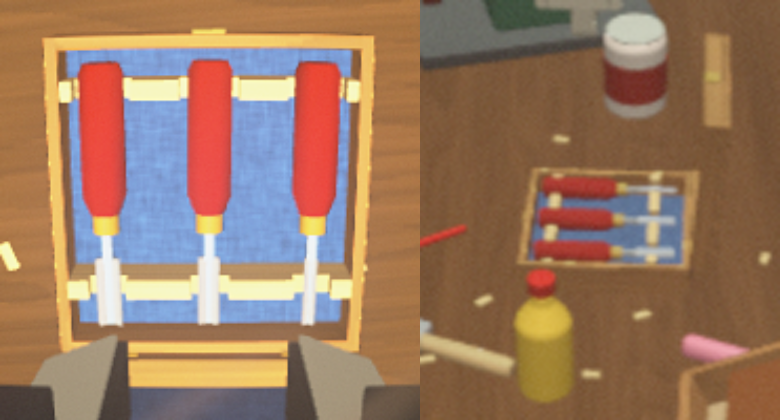

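```bash
cat > lid.py <<'E'
from h import *
yaw=np.radians(-4.95); ex=np.array([np.cos(yaw),np.sin(yaw),0]); ey=np.array([-ex[1],ex[0],0]); uz=np.array([0,0,1.])
Hg=np.array([450.1,232,0])+117*ex+[0,0,34]
cur=Ro.from_quat(observe()["ee_rot"][[1,2,3,0]]).as_matrix(); sg=np.sign(cur[:,2]@ey)
def pose(th,r=140,extra=0):
    tilt=0.3*np.clip((th-0.5)/1.1,0,1)
    a=-np.sin(tilt)*ex-np.cos(tilt)*uz
    N=np.sin(th)*ex+np.cos(th)*uz; D=-np.cos(th)*ex+np.sin(th)*uz
    return Hg+r*D+(24+10*abs(np.sin(th-tilt))+extra)*N, ori(a,sg*ey)
E
python3 - <<'E'
from lid import *
ths=np.linspace(1.7,0.0,12)
s,os_=pose(1.7,140,25); up=s+[20,0,130]
for p,o in [(up,os_),(s,os_)]+[pose(t) for t in ths]:
    q=ik(p,o); print(np.round(p),None if q is None else np.round(q,2))
E
```

```text
[663. 215. 295.] [ 0.17  0.93  0.33  0.09  2.17 -1.27]
[643. 215. 165.] [ 0.17  0.87  0.79  0.08  1.77 -1.31]
[618. 217. 168.] [ 0.18  0.81  0.89  0.08  1.72 -1.3 ]
[597. 219. 175.] [ 0.19  0.76  0.99  0.08  1.67 -1.29]
[574. 221. 178.] [ 0.21  0.69  1.11  0.07  1.58 -1.28]
[552. 223. 177.] [ 0.22  0.62  1.22  0.06  1.49 -1.27]
[529. 225. 173.] [ 0.24  0.56  1.33  0.05  1.4  -1.26]
[508. 227. 165.] [ 0.26  0.51  1.44  0.04  1.3  -1.24]
[488. 229. 154.] [ 0.28  0.47  1.54  0.03  1.2  -1.22]
[470. 230. 139.] [ 0.3   0.44  1.63  0.01  1.1  -1.19]
[455. 232. 122.] [ 0.32  0.43  1.71 -0.    1.   -1.16]
[442. 233. 102.] [ 0.33  0.44  1.76 -0.    0.94 -1.15]
[433. 234.  81.] [ 0.34  0.46  1.81 -0.    0.88 -1.15]
[427. 234.  58.] [ 0.34  0.49  1.84 -0.    0.81 -1.14]
```

```bash
python3 - <<'E'
from lid import *
command_gripper(0)
s,os_=pose(1.7,140,25); up=s+[20,0,130]
move_to(up,os_); print("descend",movel(s,os_,speed=150,stop_force=10))
for t in np.linspace(1.7,0.08,12):
    p,o=pose(t); hit=movel(p,o,speed=90,stop_force=30); print(round(t,2),hit,np.round(observe()["wrist_force"],1))
    if hit: break
if not hit:
    p,o=pose(0,150,-4); print(movel(p,o,speed=25,stop_force=18),observe()["position"]-Hg,observe()["wrist_force"])
    movel(observe()["position"]+[0,0,150],speed=150)
print(observe()["time_s"])
p,d=grab_frame("side"); W=cloud("side",d); p2,d2=grab_frame("scene"); wshot("w5")
b=cv2.resize(p[170:400,210:440,::-1],(400,400)); c=cv2.resize(p2[130:340,170:440,::-1],(400,311)); c=np.vstack([c,np.zeros((89,400,3),np.uint8)]); cv2.imwrite("pics/c5.png",np.hstack([b,c]))
E
```

```text
descend False
1.7 False [-0.5 -0.4 -0. ]
1.55 False [-0.3 -0.  -0.3]
1.41 False [0.1 0.1 0.3]
1.26 False [-1.  -0.3 -0.1]
1.11 False [ 0.   0.2 -0.1]
0.96 False [-0.7  0.4  0.2]
0.82 False [0.5 0.3 0.1]
0.67 False [ 0.5 -0.  -0.5]
0.52 False [0.5 0.3 0.4]
0.37 False [-0.   0.3 -0.2]
0.23 False [-0.1 -0.1  0.9]
0.08 False [ 0.3  0.1 -0.1]
True [-146.08760929   12.69398825   24.15887914] [-0.67334934 -2.02613823  7.96308063]
35.0833
```

View pics/c5.png

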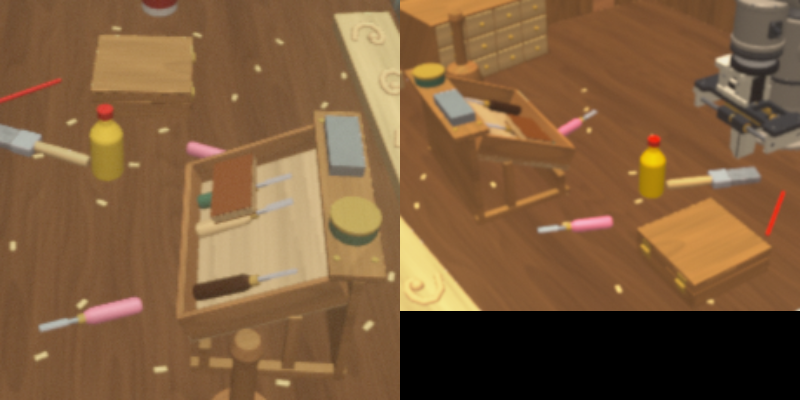

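```bash
python3 - <<'E'
from lid import *
z=np.load("w5.npz"); W=z["W"]
for r in (30,60,90,120,150,165):
    v=[]
    for y in (-60,60):
        q=Hg-r*ex+y*ey+[0,0,24]; k=np.linalg.norm(W[...,:2]-q[:2],axis=-1)<5; v.append(round(float(np.nanmedian(W[k][:,2])),1) if k.any() else None)
    print(r,v)
t=np.load("tray.npz"); p,d=grab_frame("side"); L=(cloud("side",d)-t["O"])@t["B"]
m=(abs(L[...,2]-37)<6)&(L[...,0]>0)&(L[...,0]<110)&(abs(L[...,1]-50)<65); P=L[m]; print(mrect(P[:,:2]),np.percentile(P[:,2],[10,50,90]))
for a,b in((10,30),(75,95)): k=P[(P[:,1]>a)&(P[:,1]<b)]; print(a,np.median(k[:,2]) if len(k) else None)
print(observe()["time_s"],observe()["position"])
E
```

```text
30 [None, None]
60 [58.1, 58.2]
90 [58.2, 58.1]
120 [58.2, 289.3]
150 [58.3, 310.2]
165 [315.8, 315.5]
(array([52.3, 57.8]), array([108.2,  62.5]), 89.0) [32.8941115  34.93356659 37.16963875]
10 34.821003101185624
75 35.27518070078446
35.2833 [420.26255299 234.47851345 207.44258855]
```

```bash
python3 -c "
from station import *
print(job_done())"
```

```text
the job is handed in; nothing more can be done
None
```

The red gouge is in the middle cradle, handle to the front and blade to the hinge. The case is closed and the job is handed in, at about 35 s of the 72 s allowed.

- **Strop:** it covered the red gouge, so I lifted it about 88 mm across the tray. It now rests level on the beech and green handles.
- **Gouge:** I gripped it by the handle, checked it from above the case, and set it down on contact. The close-up afterwards showed all three handles level and parallel, with the red one within about 1 mm of midway between its neighbours.
- **Lid:** I swung it over from behind and pressed it shut. The lid top reads 58.1 to 58.3 mm wherever the camera could see it, against 58 mm when closed. The gripper hid part of it, including the free edge.
- **Bystanders:** the strop, beech and walnut gouges show in the tray in the last pictures, with the green one mostly under the strop. I did not re-measure the mallet, tin and bottle. The arm never touched them, and nothing in the last pictures looked moved.

No check failed. The side camera read the strop about 2 mm lower than the wrist camera did, and the scene camera put the lid 8 mm off my hinge estimate. Neither mattered for the moves.

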